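# Lock the swing stop onto its shaft flat

## Task

Swing the arm of the stop slowly counter-clockwise (seen from above) round its upright shaft until the spring-loaded set screw in the collar drops into the milled flat of the shaft and catches. Then press the clamp lever down firmly, with about 12 N, so that it goes fully home and the screw is tight on the flat, and let go. Never push the stop or its lever with more than 25 N, and leave the things lying round it where they are.

Things in the scene. Friction and masses are not known exactly. Their poses are not given: they have to be found in the camera images.
- stand: The swing stop, fixed to the bench: dark round foot (140 mm across, tapering to a 60 mm neck 46 mm high), upright steel shaft, and on it an aluminium collar that carries an arm with a stop pin and a set screw with a clamp lever. Origin: on the shaft axis at bench level; z up. Forces are judged on the foot and all that it carries together.
- shaft_top (a point): Centre of the top end of the fixed shaft, 40 mm thick, 108 mm above the bench. The shaft has one narrow flat, 10 mm wide, sunk 6 mm below the round with straight side walls; it runs up to the top end, where it can be seen from above. It faces the stand's own -x, give or take 0.55 rad (not measured).
- collar (a joint): Turn of the collar (rad) about the shaft, counter-clockwise from above positive; at 0 the set screw points along the stand's -x and the arm along its +y. Starts at -1.15 to -0.9; the flat lies between -0.55 and +0.55; range -1.4 to 1.0. Stays where left; turning takes 1 to 4 N at the pin. Once the screw has dropped in, it has only 0.1 to 0.15 rad of play each way before the walls hold it.
- collar_centre (a point): Point on the shaft axis at mid-height (64 mm above the bench) of the collar, 66 mm across, 34 mm high. Its axes turn with the collar: the set screw's outer end points to its -x, the arm to its +y. A spring presses the 7 mm round-nosed set screw against the shaft, so that it drops in by itself over the flat.
- stop_pin (a point): Upright round steel stop pin, 14 mm thick, at the end of the collar's arm, 90 mm from the shaft axis; it stands from 70 to 120 mm above the bench. The point is on the pin's axis at 100 mm. The arm below it is 22 mm wide and 12 mm thick (58 to 70 mm above the bench).
- lever (a joint): Turn of the clamp lever (rad) about the set screw's level, radial axis; grows as the lever goes down and the screw in (8 mm per rad). 0: lever 45 deg above level; 0.785: level. About 0.15 to 0.3: screw on the round of the shaft, blocked. About 0.55 to 0.75: dropped into the flat by itself. From about 0.87: home; the seat gives a little, so 12 N comes at about 0.95 to 1.03. Stays home when released.
- lever_press (a point): Point on the axis of the lever bar, 45 mm from the screw axis: the place to press down from above. The dark steel bar is 13 mm thick, 66 mm long from the screw axis to its round end, and reaches from the hub towards the collar's own -y. The point moves with the lever.
- lever_hub (a point): Centre of the lever's hub (20 mm thick) on the screw axis, 54 mm from the shaft axis, at 64 mm above the bench; it moves up to 8 mm inwards with the screw.
- tape_measure: Bystander: yellow and black tape measure, 35x86x63 mm, origin under its centre.
- sanding_cork: Bystander: cork sanding block, 63x95x29 mm, origin under its centre.
- paint_tin: Bystander: small paint tin, 78 mm wide, 77 mm high, origin under its centre.
- pen: Bystander: white and black marker pen lying on the bench, 135 mm long, origin under its centre.

How it is judged:
By the outcome, as a careful person would: the job done as asked, in the order asked, and still so for the second after the job is handed in, with the robot touching nothing.
It also fails if it takes over 59 s, if anything falls off the work surface, if the arm or the gripper's body presses on something with over 40 N, if the wrist force passes 120 N, or if a joint passes its speed limit or range.

## Robot

A 6-joint arm with a two-finger parallel gripper is mounted at the origin on a cart in front of the work surface, level with it; the furniture and walls round the work are solid. World frame = base frame: x ahead of the robot, y to its left, z up, the work surface at z = 0. Lengths are in m, angles in rad, forces in N, time in s.
With the tool pointing down it reaches from about 0.35 to 0.975 m from the base axis. Payload 4.9 kg.
Tool frame: the origin (TCP) lies on the mounting face of the last link; the fingertips stand 173 mm ahead of it and the grasp point (between the pads) lies 155 mm ahead of it; z points along the fingers, y is the line along which they close (so a half turn about z gives the same grasp; the last joint's range is limited). The gripper opens to 85 mm and grips with 20 to 120 N. Pads are 22 mm wide; open, the fingers measure 114 mm over their backs; the gripper's body (76 mm by 85 mm) begins 54 mm behind the grasp point. The pads swing forward as they close: fully open they stand 13 mm farther back than shut.
Start: joints at [1.173, 0.053, 1.613, -0, 1.476, -0.119], TCP at [0.172, 0.601, 0.405] pointing down, gripper open.
Joint ranges: [-3.01, 3.01], [-1.01, 2.22], [0.06, 2.58], [-1.02, 4.17], [0.09, 2.62], [-3.14, 3.14]. Speed limits (rad/s): [2.57, 2.57, 3.14, 3.14, 3.14, 3.14].

## Interface

Orientations are given as a rotation vector (axis times angle).
In Python, from station import monitor, eyes, finish_job gives the robot as it stands. The module is installed in compiled form; this text tells all that it offers.
- The arm moves only by the tool step_arm, never from a script. Its argument "commands" is a list of rows, each a list of 3 entries, a list of its own where there are three numbers: the opening in per cent of the stroke, from 0 (shut) to 100 (fully open), then the shift along the tool's x, y, z in mm, then the turn about the tool's z in degrees. In form: [[hand, [x, y, z], yaw], ...]. A call has 1 to 12 rows; each row is the pose to reach, as a shift and turn from the pose commanded when the call began, along the tool's axes at that moment; what a row does not reach only later rows make up. A row lasts 1/8 s, in which the tool goes at most 62.5 mm and 10.7 degrees, less where a joint would pass 70% of its speed; a pose out of reach is approached as far as the arm can. A call with a gripper value outside its range is refused whole. The fingers move at their own pace and stop on an object; "squeeze" is the grip in N (left out, the last holds). Time passes only in rows, so rows that repeat a pose let the fingers close. It gives the time, the measured TCP pose, the force, the opening and the grip force at its end, in the units of the state.
- monitor.get_obs(): the state, without advancing time (a new reading comes with each control period).
- eyes.get_image(name): name is "side" or "top" or "wrist"; returns the picture (420x560x3 uint8, red, green, blue); there is no depth.
- eyes.camera_info(name): a dict with "camera_matrix" (3x3 intrinsics, pixels), "k1" (the pictures are not rectified: a ray, as slopes to the right and down, at radius r is drawn at 1 + k1 r^2 times it, then the intrinsics apply), "extrinsics" (4x4, takes a point from camera to world coordinates). Camera axes: x right, y down, z forward; pixel columns grow to the right and rows downward; lengths in m; the calibration is good to about 2 mm. A picture is of the moment at which its call begins: read the wrist's pose just before it. camera_info takes no time and is no camera call; for the wrist camera it gives the pose at the moment of the call.
- finish_job(): hands the job in; it is judged then, once.
The state is a dict: "t": time; "q": joint angles; "dq": joint speeds; "effort": joint torques, N m; "tool_pos": TCP position; "tool_rot": TCP orientation; "contact_force": force on the tool from outside, world axes, zero at the start; "wrist_torque": the same for the moment, N m; "opening": finger opening in m; "grip_force": force on a finger pad.
Only numpy, scipy, OpenCV 4.12 (cv2) and the standard library are available. Lean on these libraries where they do the work, as an engineer would, in place of code of your own. Each camera call takes 0.05 s, during which the arm holds its last target. There are 200 camera calls.

## Working session

There is one attempt and no reset: what is moved stays moved. The work goes in short steps, Python scripts to look and compute and a tool call to move; the robot and the scene stay as the last step left them, time stands still between calls to the robot, and variables do not carry over. Pictures are saved under pics/ and viewed, at most 10 in all, crops included, and the job is handed in when it is done.

Besides the shell and the picture viewer there is one more tool, called after "Call:" as a command line: name --argument value ..., lists and objects as JSON in quotes. step_arm: Moves the arm, as the interface text tells. Its arguments: {"type":"object","properties":{"commands":{"type":"array"},"squeeze":{"type":"number"}},"required":["commands"]}

```bash
mkdir -p pics; cat > h.py <<'E'
import numpy as np, cv2
from station import monitor, eyes, finish_job
def snap(n,f):
    im=eyes.get_image(n); cv2.imwrite('pics/'+f,im[:,:,::-1]); return im
def ray(n,u,v):
    c=eyes.camera_info(n);K=np.array(c['camera_matrix'],float);E=np.array(c['extrinsics'])
    p=cv2.undistortPoints(np.array([[[u,v]]],float),K,np.array([c['k1'],0,0,0,0.]))[0,0] if False else None
    d=np.array([(u-K[0,2])/K[0,0],(v-K[1,2])/K[1,1]]);s=d.copy()
    for _ in range(30): s=d/(1+c['k1']*(s@s))
    return E[:3,3],E[:3,:3]@np.r_[s,1]
def plane(n,u,v,z):
    o,d=ray(n,u,v); return o+d*(z-o[2])/d[2]
def proj(n,P):
    c=eyes.camera_info(n);K=np.array(c['camera_matrix'],float);E=np.array(c['extrinsics'])
    p=E[:3,:3].T@(np.array(P)-E[:3,3]);s=p[:2]/p[2];s=s*(1+c['k1']*(s@s))
    return K[0,0]*s[0]+K[0,2],K[1,1]*s[1]+K[1,2]
E
python3 - <<'E'
from h import *
a=snap('top','t0.png');b=snap('side','s0.png');c=snap('wrist','w0.png')
o=monitor.get_obs();print(o)
for n in('top','side','wrist'):
    i=eyes.camera_info(n);print(n,np.round(i['extrinsics'],3).tolist(),np.round(i['camera_matrix'],1).tolist(),i['k1'])
E
```

```text
{'t': 0.15, 'q': array([ 1.17299376e+00,  5.32467934e-02,  1.61398085e+00,  2.50937438e-05,
        1.47602164e+00, -1.18949296e-01]), 'dq': array([-0.00052555, -0.00188243, -0.00339356, -0.00031158,  0.00171824,
       -0.00112348]), 'effort': array([ 5.27343182e-04, -3.94243062e+01, -3.70720410e+01, -1.73169806e-04,
        4.63452496e-03,  2.47114235e-05]), 'tool_pos': array([0.17191885, 0.60067392, 0.40371808]), 'tool_rot': array([-4.36545300e-01, -3.11066154e+00,  2.50546563e-03]), 'contact_force': array([0.3500924 , 0.20596526, 0.58441945]), 'wrist_torque': array([0.00746983, 0.02880741, 0.00793718]), 'grip_force': 0.0, 'opening': 0.08535616227470665}
top [[0.021, -0.99, 0.142, 0.459], [-1.0, -0.019, 0.01, 0.182], [-0.008, -0.142, -0.99, 0.97], [0.0, 0.0, 0.0, 1.0]] [[385.0, 0.0, 276.7], [0.0, 385.0, 211.2], [0.0, 0.0, 1.0]] -0.044159892518594056
side [[-0.971, -0.146, 0.189, 0.393], [-0.238, 0.53, -0.814, 0.973], [0.019, -0.835, -0.549, 0.626], [0.0, 0.0, 0.0, 1.0]] [[481.2, 0.0, 275.4], [0.0, 481.2, 213.0], [0.0, 0.0, 1.0]] -0.14876087034750066
wrist [[0.275, 0.919, 0.281, 0.099], [0.961, -0.263, -0.083, 0.621], [-0.002, 0.293, -0.956, 0.374], [0.0, 0.0, 0.0, 1.0]] [[311.4, 0.0, 280.6], [0.0, 311.4, 212.0], [0.0, 0.0, 1.0]] -0.01419245081535854
```

View pics/t0.png

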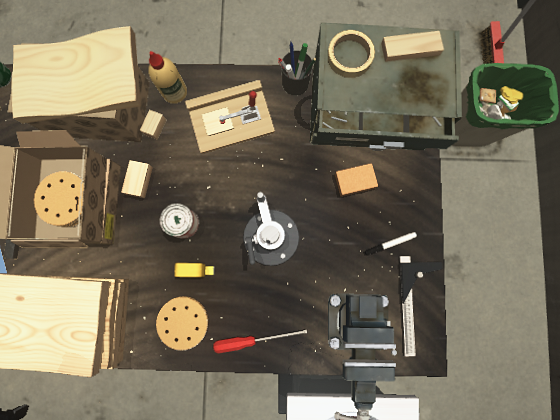

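View pics/s0.png

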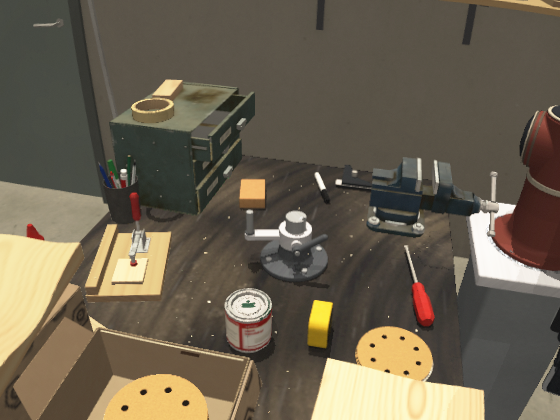

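The top view shows the stand at about (270,237), with the pin at about (262,200) and the lever at about (250,250). The tin is at (177,221), the tape at (193,270), the pen at (390,243) and the cork at (356,180). I'll zoom in next.

```bash
python3 - <<'E'
import cv2,numpy as np
a=cv2.imread('pics/t0.png')[180:280,215:325];b=cv2.imread('pics/s0.png')[195:285,235:345]
a=cv2.resize(a,None,fx=5,fy=5,interpolation=2);b=cv2.resize(b,None,fx=5,fy=5,interpolation=2)
c=cv2.imread('pics/w0.png')
cv2.imwrite('pics/t0c.png',a);cv2.imwrite('pics/s0c.png',b)
E
```

```text
(no output)
```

View pics/t0c.png

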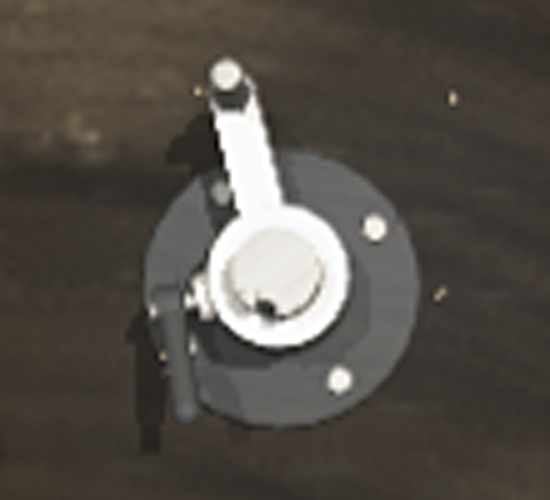

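View pics/s0c.png

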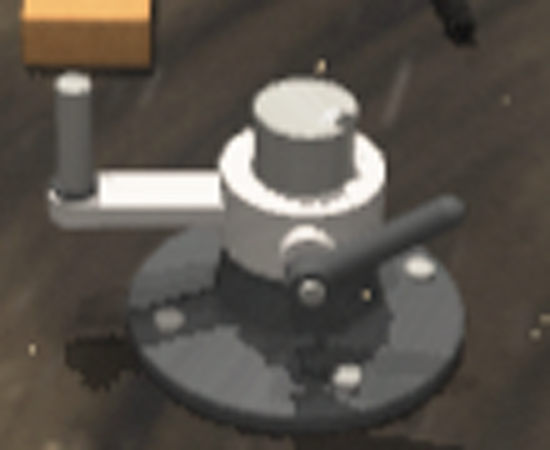

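The top crop (5x, origin 215,180) shows the pin top at (227,74), the shaft top at (276,273), the notch at (266,307), the lever hub at (170,303) and the lever end at (186,413). The side crop (5x, origin 235,195) shows the pin top at (73,84) and the shaft top at (306,108).

```bash
python3 - <<'E'
from h import *
T=lambda x,y,z:plane('top',215+(x+.5)/5-.5,180+(y+.5)/5-.5,z)
S=lambda x,y,z:plane('side',235+(x+.5)/5-.5,195+(y+.5)/5-.5,z)
s=T(276,273,.108);p=T(227,74,.12);n=T(266,308,.108)
print('shaft',s,S(306,108,.108),'foot',T(283,289,.01));print('pin',p,S(73,84,.12),'notch',n,S(346,121,.108))
hub=T(170,303,.064);e=T(186,413,.09);print('hub',hub,'end',e)
an=lambda v:np.arctan2(v[1],v[0])
print('pin ang',an(p-s),np.hypot(*(p-s)[:2]),'notch',an(n-s),'hub',an(hub-s))
from scipy.spatial.transform import Rotation as R
print(R.from_rotvec(monitor.get_obs()['tool_rot']).as_matrix().round(3))
E
```

```text
shaft [0.52989783 0.20556525 0.108     ] [0.53030026 0.20543197 0.108     ] foot [0.53005191 0.20455558 0.01      ]
pin [0.61792304 0.22930684 0.12      ] [0.61702443 0.23069725 0.12      ] notch [0.51412235 0.20967713 0.108     ] [0.51353316 0.2101974  0.108     ]
hub [0.51837093 0.25632786 0.064     ] end [0.46692421 0.24541974 0.09      ]
pin ang 0.26344488060091004 0.09117071893743789 notch 2.8866155367978052 hub 1.7940844952716062
[[-0.961  0.275 -0.001]
 [ 0.275  0.961 -0.002]
 [ 0.    -0.002 -1.   ]]
```

Call:
step_arm --commands '[[50,[0,0,-60],0],[50,[-30,-15,-80],-5],[50,[-85,-40,-80],-12],[50,[-140,-62,-80],-20],[50,[-195,-86,-80],-28],[50,[-250,-110,-80],-35],[50,[-305,-134,-80],-42],[50,[-360,-159,-70],-50],[50,[-415,-183,-50],-56],[50,[-470,-207,-10],-61],[50,[-530,-234,44],-61],[50,[-530,-234,44],-61]]'

```text
t: 1.65
tool_pos: [0.618, 0.2279, 0.357]
tool_rot: [1.198, -2.899, -0.001]
contact_force: [0.2, 1.3, -0.1]
opening: 0.0427
grip_force: 0.0
```

Call:
step_arm --commands '[[50,[0,0,0],0],[50,[0,0,0],0]]'

```text
t: 1.9
tool_pos: [0.6169, 0.2306, 0.3615]
tool_rot: [-1.203, 2.901, 0.001]
contact_force: [0.2, 0.1, 0.3]
opening: 0.0422
grip_force: 0.0
```

```bash
cat > st.py <<'E'
from h import *
from scipy.spatial.transform import Rotation as R
S=np.array([.5300,.2055])
def st():
    o=monitor.get_obs();M=R.from_rotvec(o['tool_rot']).as_matrix();print(round(o['t'],2),o['tool_pos'].round(4),o['contact_force'].round(2),round(o['opening'],4));print(M.round(3))
    return o,M
E
python3 - <<'E'
from st import *
o,M=st()
snap('wrist','w1.png')
print('pin in wrist',proj('wrist',[.6175,.23,.12]),'shaft',proj('wrist',[.53,.2055,.108]))
print('to pin, tool axes',(M.T@(np.array([.6175,.23,.258])-o['tool_pos'])*1000).round(1))
E
```

```text
1.9 [0.6169 0.2306 0.3615] [0.21 0.11 0.27] 0.0422
[[-0.707 -0.708  0.   ]
 [-0.708  0.707  0.001]
 [-0.001  0.    -1.   ]]
pin in wrist (np.float64(278.6458208348394), np.float64(224.8787225714839)) shaft (np.float64(343.5114371553846), np.float64(110.45465426833638))
to pin, tool axes [ 1.000e-01 -8.000e-01  1.035e+02]
```

View pics/w1.png

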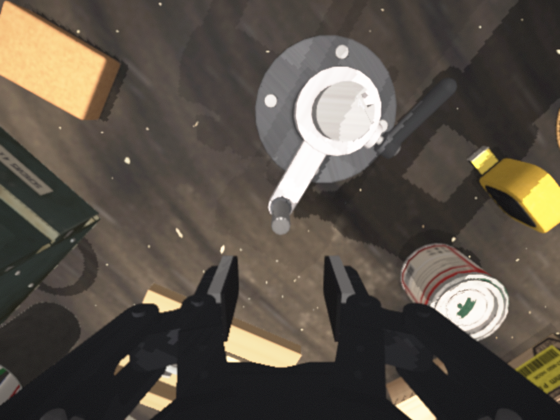

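Call:
step_arm --commands '[[50,[0,0,30],0],[50,[0,0,60],0],[50,[0,0,85],0],[50,[0,0,103],0],[50,[0,0,103],0],[50,[0,5,103],0],[50,[0,9,103],0],[50,[0,11,103],0],[50,[0,13,103],0],[50,[-1,16,103],0],[50,[-2,19,103],0],[50,[-3,22,103],0]]'

```text
t: 3.45
tool_pos: [0.6047, 0.2473, 0.258]
tool_rot: [-1.201, 2.899, -0.004]
contact_force: [8.4, -1.9, -3.9]
opening: 0.0426
grip_force: 3.7
```

```bash
python3 - <<'E'
from st import *
o,M=st()
snap('top','t2.png'); w=snap('wrist','w2.png')
E
```

```text
3.45 [0.6047 0.2473 0.258 ] [ 8.4  -1.91 -3.92] 0.0426
[[-0.707 -0.707  0.005]
 [-0.707  0.707 -0.001]
 [-0.003 -0.004 -1.   ]]
```

View pics/w2.png

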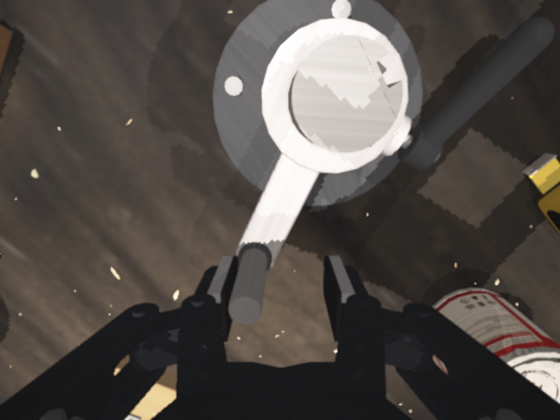

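The trailing finger (left pad, about (225,285)) is against the pin at (250,285). I'll continue along the arc.

Call:
step_arm --commands '[[50,[-2,3,0],0],[50,[-3,6,0],0],[50,[-5,9,0],0],[50,[-6,12,0],0],[50,[-6,15,0],0],[50,[-7,18,0],0],[50,[-7,21,0],0],[50,[-8,24,0],0],[50,[-8,27,0],0],[50,[-8,30,0],0],[50,[-9,33,0],0],[50,[-9,36,0],0]]'

```text
t: 5.05
tool_pos: [0.5851, 0.2796, 0.2584]
tool_rot: [-1.202, 2.9, -0.001]
contact_force: [4.5, -1.4, -0.1]
opening: 0.0424
grip_force: 1.8
```

Call:
step_arm --commands '[[50,[0,3,0],0],[50,[1,6,0],0],[50,[1,9,0],0],[50,[1,12,0],0],[50,[1,15,0],0],[50,[2,18,0],0],[50,[2,20,0],0],[50,[2,22,0],0]]'

```text
t: 6.05
tool_pos: [0.5674, 0.2933, 0.2577]
tool_rot: [1.202, -2.901, 0.002]
contact_force: [2.0, -3.7, 3.4]
opening: 0.0426
grip_force: 2.5
```

```bash
python3 - <<'E'
from st import *
o,M=st()
t=snap('top','t3.png'); w=snap('wrist','w3.png')
E
```

```text
6.05 [0.5674 0.2933 0.2577] [ 1.99 -3.7   3.44] 0.0426
[[-0.707 -0.707 -0.001]
 [-0.707  0.707 -0.001]
 [ 0.001 -0.001 -1.   ]]
```

View pics/w3.png

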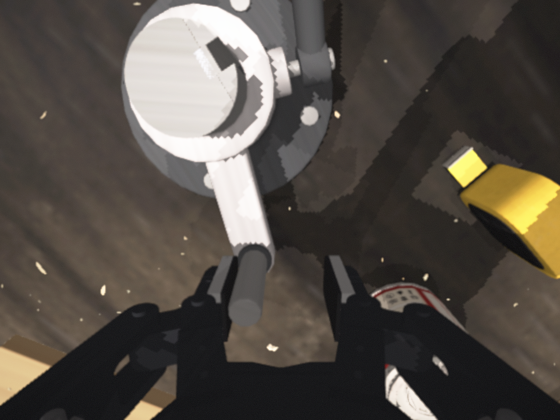

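The notch outer edge is at about (218,51), the shaft top centre is at about (182,78), and the screw is at about (285,72), so the screw has not dropped in yet.

```bash
python3 - <<'E'
from st import *
s=plane('wrist',182,78,.108);n=plane('wrist',218,51,.108);h=plane('wrist',313,64,.074)
an=lambda v:np.arctan2(v[1],v[0])
print(s,n,np.hypot(*(n-s)[:2]),'notch',an(n-s),an(n[:2]-S),'hub',h,an(h[:2]-S))
p=np.array([.5674,.2933])-.0145*np.array([-.707,.707]);print('pin est',an(p-S),np.hypot(*(p-S)))
E
```

```text
[0.52892323 0.2058931  0.108     ] [0.51323903 0.2091856  0.108     ] 0.01602606311939309 notch 2.9346728177797585 2.9251458103062298 hub [0.48667247 0.23443568 0.074     ] 2.5527809042779195
pin est 1.0198024482534427 0.0910188733422909
```

Call:
step_arm --commands '[[50,[1,2,0],0],[50,[1,4,0],0],[50,[2,6,0],0],[50,[3,8,0],0],[50,[3,10,0],0],[50,[4,12,0],0],[50,[5,14,0],0],[50,[6,16,0],0]]'

```text
t: 7.15
tool_pos: [0.5517, 0.3008, 0.2575]
tool_rot: [1.203, -2.902, -0.0]
contact_force: [0.1, 0.2, -0.7]
opening: 0.0422
grip_force: 0.3
```

Call:
step_arm --commands '[[50,[1,1,0],0],[50,[1,2,0],0],[50,[1,3,0],0],[50,[2,4,0],0]]'

```text
t: 7.65
tool_pos: [0.5479, 0.3021, 0.2577]
tool_rot: [-1.202, 2.902, 0.0]
contact_force: [1.8, -0.1, 0.0]
opening: 0.0428
grip_force: 0.5
```

```bash
python3 - <<'E'
from st import *
o,M=st()
t=snap('top','t4.png'); w=snap('wrist','w4.png');s=snap('side','s4.png')
p=o['tool_pos'][:2]-.0145*np.array([-.707,.707]);print('pin est',np.arctan2(*(p-S)[::-1]))
c=cv2.resize(s[195:285,235:345,::-1],None,fx=4,fy=4,interpolation=2)
w=cv2.resize(w[0:200,50:450,::-1],(440,220))
cv2.imwrite('pics/c4.png',np.vstack([c,w]))
E
```

```text
7.65 [0.5479 0.3021 0.2577] [ 1.81 -0.08  0.05] 0.0428
[[-0.707 -0.707  0.   ]
 [-0.707  0.707  0.   ]
 [-0.    -0.    -1.   ]]
pin est 1.2560114852253614
```

View pics/c4.png

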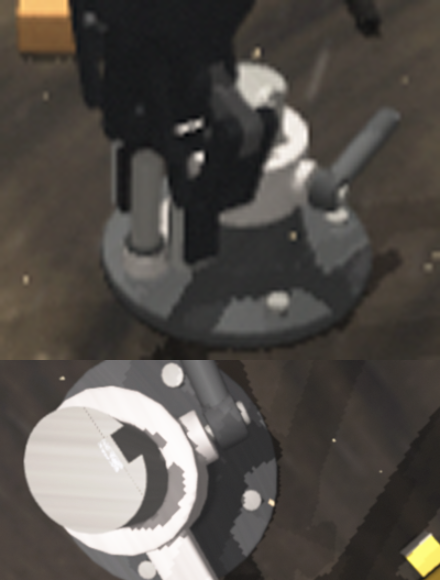

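The lever is still up in the side crop, at about (365,150), so the screw has not caught yet. I'll continue in 1 mm steps.

Call:
step_arm --commands '[[50,[0,1,0],0],[50,[1,2,0],0],[50,[2,3,0],0],[50,[2,4,0],0]]'

```text
t: 8.3
tool_pos: [0.5435, 0.3035, 0.2579]
tool_rot: [1.203, -2.902, 0.001]
contact_force: [0.5, -2.8, 1.2]
opening: 0.0428
grip_force: 1.0
```

Call:
step_arm --commands '[[50,[0,1,0],0],[50,[1,2,0],0],[50,[1,3,0],0],[50,[2,4,0],0]]'

```text
t: 8.8
tool_pos: [0.5393, 0.305, 0.2578]
tool_rot: [-1.203, 2.902, 0.0]
contact_force: [0.8, -1.2, 0.0]
opening: 0.0428
grip_force: 0.7
```

```bash
python3 - <<'E'
from st import *
o,M=st()
w=snap('wrist','w5.png');s=snap('side','s5.png')
p=o['tool_pos'][:2]-.0145*np.array([-.707,.707]);print('pin est',np.arctan2(*(p-S)[::-1]))
c=cv2.resize(s[195:285,235:345,::-1],None,fx=4,fy=4,interpolation=2)
w=cv2.resize(w[0:200,50:450,::-1],(440,220))
cv2.imwrite('pics/c5.png',np.vstack([c,w]))
E
```

```text
8.8 [0.5393 0.305  0.2578] [ 0.81 -1.23  0.04] 0.0428
[[-0.707 -0.707  0.   ]
 [-0.707  0.707  0.   ]
 [-0.     0.    -1.   ]]
pin est 1.3550201302434515
```

View pics/c5.png

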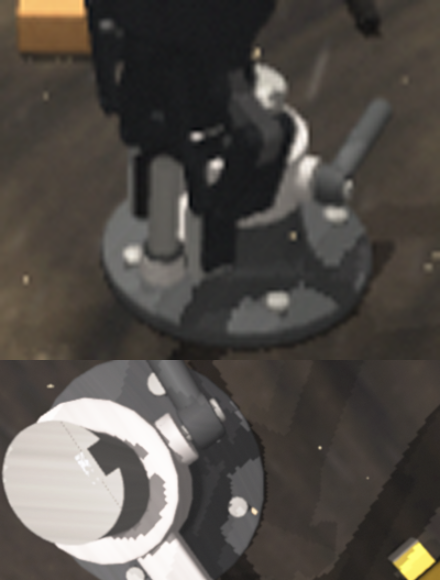

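The lever is still up, with its tip at about side pixel (330,221). I have one picture view left, so from here I'll track the lever tip numerically.

```bash
cat > tip.py <<'E'
from st import *
def tip(s):
    c=s[205:262,316:350].astype(int)   # right of hub
    m=((c.max(2)-c.min(2)<14)&(c.mean(2)>65)).astype(np.uint8)
    n,l,stt,cen=cv2.connectedComponentsWithStats(m)
    k=1+np.argmax(stt[1:,4]);x,y,w,h,a=stt[k]
    xs=np.where(l[y]==k)[0]
    return 'comp top row',y+205,'col',xs.mean()+316,'bbox',x+316,y+205,w,h,a
def check(name):
    o,M=st();s=snap('side',name);print(tip(s))
    p=o['tool_pos'][:2]-.0145*np.array([-.707,.707]);a=np.arctan2(*(p-S)[::-1]);print('pin est',a)
    th=a+np.pi/2;r=np.array([np.cos(th),np.sin(th)]);ly=np.array([np.cos(a),np.sin(a)])
    for L in(.2,.65,1.0):
        e=.785-L;P=np.r_[S+.05*r-ly*.066*np.cos(e),.064+.066*np.sin(e)];print(L,np.round(proj('side',P),1))
E
python3 - <<'E'
from tip import *
for f in('s4','s5'):print(tip(cv2.imread(f'pics/{f}.png')[:,:,::-1]))
E
```

```text
('comp top row', np.int32(221), 'col', np.float64(331.0), 'bbox', np.int32(316), np.int32(221), np.int32(19), np.int32(41), np.int32(311))
('comp top row', np.int32(219), 'col', np.float64(329.0), 'bbox', np.int32(316), np.int32(219), np.int32(17), np.int32(43), np.int32(289))
```

Call:
step_arm --commands '[[50,[0,1,0],0],[50,[1,2,0],0],[50,[2,3,0],0]]'

```text
t: 9.28
tool_pos: [0.5357, 0.3059, 0.2577]
tool_rot: [-1.203, 2.902, 0.001]
contact_force: [0.8, 0.2, 0.0]
opening: 0.043
grip_force: 0.5
```

```bash
python3 -c "
from tip import *
check('s6.png')"
```

```text
9.28 [0.5357 0.3059 0.2577] [0.82 0.16 0.04] 0.043
[[-0.707 -0.707  0.   ]
 [-0.707  0.707  0.001]
 [-0.001  0.    -1.   ]]
('comp top row', np.int32(218), 'col', np.float64(328.5), 'bbox', np.int32(316), np.int32(218), np.int32(16), np.int32(27), np.int32(172))
pin est 1.3952560706583974
0.2 [329.  211.6]
0.65 [329.5 220.3]
1.0 [328.5 229.6]
```

```bash
python3 - <<'E'
from st import *
for nm,a,view in(('s0',.273,(325.6,236.4)),('s4',1.256,(331,221)),('s5',1.355,(329,219)),('s6',1.395,(328.5,218))):
    th=a+np.pi/2;r=np.array([np.cos(th),np.sin(th)]);ly=np.array([np.cos(a),np.sin(a)])
    print(nm,view,[np.round(proj('side',np.r_[S+(.054-.008*L)*r-ly*.066*np.cos(.785-L),.064+.066*np.sin(.785-L)]),1).tolist() for L in(0,.2,.4,.65,1.)])
    # lever hub for reference
    print(' hub',np.round(proj('side',np.r_[S+.05*r,.064]),1))
E
```

```text
s0 (325.6, 236.4) [[323.1, 231.2], [327.0, 235.1], [329.7, 239.6], [331.1, 245.6], [329.4, 254.2]]
 hub [296.7 250. ]
s4 (331, 221) [[331.6, 212.5], [332.3, 214.6], [332.5, 217.8], [331.8, 223.0], [329.5, 231.9]]
 hub [317.2 242.8]
s5 (329, 219) [[330.5, 210.6], [330.8, 212.6], [330.7, 215.8], [329.9, 221.0], [327.6, 229.9]]
 hub [318.3 241.5]
s6 (328.5, 218) [[330.0, 209.8], [330.2, 211.9], [329.9, 215.0], [329.0, 220.2], [326.7, 229.2]]
 hub [318.6 241. ]
```

The tip position matches lever ≈ 0.65, meaning dropped. The start picture matched ≈ 0.2. A gentle 1 mm nudge against the wall should confirm it.

Call:
step_arm --commands '[[50,[1,1,0],0],[50,[1,1,0],0],[50,[1,2,0],0],[50,[1,2,0],0]]'

```text
t: 9.82
tool_pos: [0.5338, 0.3061, 0.2578]
tool_rot: [1.203, -2.902, 0.001]
contact_force: [2.5, -2.7, 1.3]
opening: 0.0427
grip_force: 1.4
```

Call:
step_arm --commands '[[50,[0,1,0],0],[50,[0,1,0],0]]'

```text
t: 10.07
tool_pos: [0.5331, 0.3065, 0.2577]
tool_rot: [1.202, -2.902, 0.003]
contact_force: [2.3, -4.9, 1.6]
opening: 0.0428
grip_force: 2.5
```

Call:
step_arm --commands '[[50,[0,1,0],0],[50,[0,1,0],0]]'

```text
t: 10.32
tool_pos: [0.5326, 0.3068, 0.2577]
tool_rot: [1.202, -2.902, 0.005]
contact_force: [2.0, -7.7, 1.6]
opening: 0.0425
grip_force: 3.3
```

Call:
step_arm --commands '[[50,[0,1,0],0],[50,[0,1,0],0]]'

```text
t: 10.58
tool_pos: [0.532, 0.3071, 0.2577]
tool_rot: [1.202, -2.902, 0.007]
contact_force: [3.8, -8.9, 1.3]
opening: 0.0423
grip_force: 4.2
```

The force rose to about 9.7 N against a stop, above the 1–4 N of turning friction. The screw has caught, so I'll back off, lift, shut the fingers and hover beside the lever.

Call:
step_arm --commands '[[50,[0,-8,0],0],[50,[0,-16,0],0],[50,[0,-16,0],0],[50,[0,-16,-50],0],[50,[0,-16,-100],0],[20,[30,-25,-100],-8],[0,[75,-40,-100],-17],[0,[115,-52,-100],-26],[0,[145,-62,-90],-35],[0,[145,-62,-62],-35],[0,[145,-62,-62],-35],[0,[145,-62,-62],-35]]'

```text
t: 12.08
tool_pos: [0.4732, 0.1625, 0.3205]
tool_rot: [-2.02, 2.405, -0.0]
contact_force: [0.1, -0.5, 0.1]
opening: 0.0001
grip_force: 0.0
```

```bash
python3 - <<'E'
from tip import *
o,M=st()
s=snap('side','s7.png');t=snap('top','t7.png');w=snap('wrist','w7.png')
c=cv2.resize(s[175:275,235:345,::-1],None,fx=3.6,fy=3.6,interpolation=2)
d=cv2.resize(t[180:280,215:325,::-1],None,fx=3.6,fy=3.6,interpolation=2)
cv2.imwrite('pics/c7.png',np.vstack([np.hstack([c,d]),cv2.resize(w[:,:,::-1],(792,594))[:235]]))
E
```

```text
12.07 [0.4732 0.1625 0.3205] [ 0.14 -0.55  0.13] 0.0001
[[-0.173 -0.985  0.001]
 [-0.985  0.173  0.   ]
 [-0.    -0.001 -1.   ]]
```

View pics/c7.png

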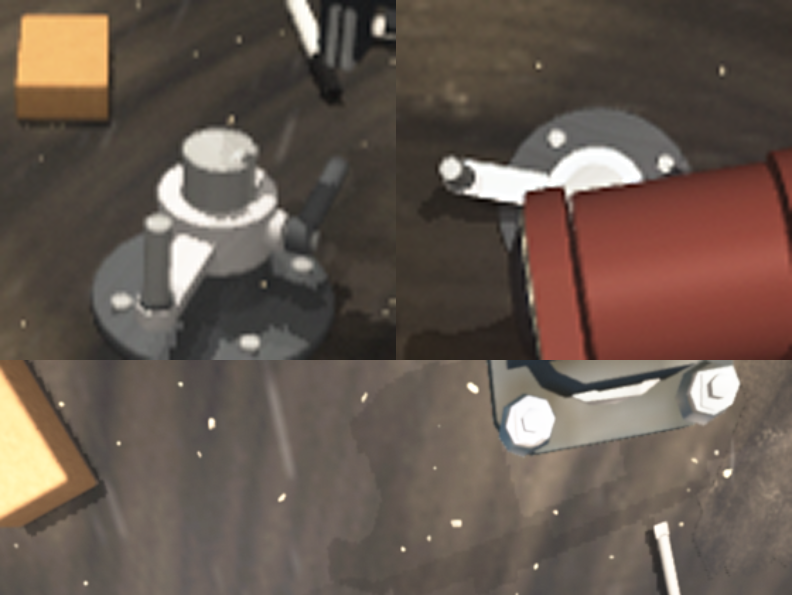

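The pin top is at side pixel (278.8,236.6) and top pixel (230.5,226.6). The lever tip is at side (328,221).

```bash
python3 - <<'E'
from st import *
for P in(plane('side',278.8,236.6,.12),plane('top',230.5,226.6,.12)):
    print(P,np.arctan2(P[1]-S[1],P[0]-S[0]))
# lever tip: ray/vertical plane of the lever
a=np.arctan2(P[1]-S[1],P[0]-S[0]);r=np.array([-np.sin(a),np.cos(a),0]);ly=np.array([np.cos(a),np.sin(a),0]);S3=np.r_[S,0]
o,d=ray('side',328,221.3);k=(.049-(o-S3)@r)/(d@r);T=o+k*d;print('tip',T,'along',-(T-S3)@ly,'L',.785-np.arctan2(T[2]-.064,-(T-S3)@ly))
print('target', S+.049*r[:2]-.054*ly[:2])
E
```

```text
[0.54305454 0.29553462 0.12      ] 1.4268050785170316
[0.54403238 0.29288845 0.12      ] 1.411580669701692
tip [0.47199345 0.15331962 0.07218197] along 0.060716977605512194 L 0.6510510254535088
target [0.47305839 0.15995164]
```

Call:
step_arm --commands '[[0,[2,0,25],0],[0,[2,0,48],0],[0,[2,0,60],0],[0,[2,0,64],0],[0,[2,0,66],0],[0,[2,0,68],0],[0,[2,0,70],0],[0,[2,0,72],0],[0,[2,0,72],0]]'

```text
t: 13.35
tool_pos: [0.4726, 0.1601, 0.2477]
tool_rot: [-2.02, 2.406, -0.0]
contact_force: [-0.2, -0.3, 0.1]
opening: -0.0002
grip_force: 0.2
```

Call:
step_arm --commands '[[0,[0,0,1],0],[0,[0,0,2],0],[0,[0,0,3],0],[0,[0,0,4],0],[0,[0,0,4],0]]'

```text
t: 13.98
tool_pos: [0.4726, 0.1601, 0.2436]
tool_rot: [-2.02, 2.406, 0.0]
contact_force: [0.9, -0.0, 0.5]
opening: -0.0001
grip_force: 0.2
```

Call:
step_arm --commands '[[0,[0,0,1],0],[0,[0,0,2],0],[0,[0,0,3],0],[0,[0,0,3],0]]'

```text
t: 14.48
tool_pos: [0.4726, 0.1601, 0.2407]
tool_rot: [-2.02, 2.406, 0.0]
contact_force: [0.7, -0.1, 0.7]
opening: -0.0
grip_force: 0.5
```

Call:
step_arm --commands '[[0,[0,0,1],0],[0,[0,0,2],0],[0,[0,0,2],0]]'

```text
t: 14.85
tool_pos: [0.4726, 0.1601, 0.2388]
tool_rot: [-2.02, 2.406, -0.0]
contact_force: [1.0, -1.2, 1.7]
opening: -0.0001
grip_force: 0.7
```

Call:
step_arm --commands '[[0,[0,0,1],0],[0,[0,0,2],0],[0,[0,0,2],0]]'

```text
t: 15.22
tool_pos: [0.4728, 0.1601, 0.237]
tool_rot: [-2.02, 2.406, -0.001]
contact_force: [1.6, -1.3, 3.1]
opening: -0.0002
grip_force: 1.6
```

Call:
step_arm --commands '[[0,[0,0,1],0],[0,[0,0,1],0]]'

```text
t: 15.48
tool_pos: [0.4728, 0.1601, 0.2361]
tool_rot: [-2.019, 2.406, -0.001]
contact_force: [2.2, -1.5, 6.0]
opening: 0.0001
grip_force: 2.4
```

Call:
step_arm --commands '[[0,[0,0,1],0],[0,[0,0,1],0]]'

```text
t: 15.72
tool_pos: [0.4729, 0.1602, 0.2352]
tool_rot: [-2.019, 2.405, -0.001]
contact_force: [1.3, -2.1, 5.9]
opening: -0.0001
grip_force: 2.9
```

Call:
step_arm --commands '[[0,[0,0,1],0],[0,[0,0,1],0]]'

```text
t: 15.98
tool_pos: [0.473, 0.1602, 0.2345]
tool_rot: [-2.019, 2.405, -0.001]
contact_force: [0.8, -1.9, 7.2]
opening: -0.0001
grip_force: 3.5
```

Call:
step_arm --commands '[[0,[0,0,1],0],[0,[0,0,1],0]]'

```text
t: 16.23
tool_pos: [0.4731, 0.1602, 0.2338]
tool_rot: [-2.019, 2.405, -0.001]
contact_force: [1.1, -2.9, 8.7]
opening: 0.0004
grip_force: 4.2
```

Call:
step_arm --commands '[[0,[0,0,1],0],[0,[0,0,1],0]]'

```text
t: 16.48
tool_pos: [0.4732, 0.1602, 0.2331]
tool_rot: [-2.019, 2.405, -0.002]
contact_force: [1.0, -1.9, 10.2]
opening: -0.0002
grip_force: 5.0
```

Call:
step_arm --commands '[[0,[0,0,1],0],[0,[0,0,1],0]]'

```text
t: 16.73
tool_pos: [0.4733, 0.1602, 0.2324]
tool_rot: [-2.019, 2.405, -0.002]
contact_force: [-1.0, -1.8, 10.9]
opening: 0.0
grip_force: 5.8
```

Call:
step_arm --commands '[[0,[0,0,1],0],[0,[0,0,1],0],[0,[0,0,1],0]]'

```text
t: 17.1
tool_pos: [0.4734, 0.1603, 0.2318]
tool_rot: [-2.019, 2.405, -0.002]
contact_force: [-1.5, -1.2, 13.0]
opening: 0.0002
grip_force: 6.6
```

Call:
step_arm --commands '[[0,[0,0,0],0],[0,[0,0,0],0]]'

```text
t: 17.35
tool_pos: [0.4734, 0.1602, 0.2317]
tool_rot: [-2.019, 2.405, -0.002]
contact_force: [-1.0, -1.8, 12.3]
opening: 0.0002
grip_force: 6.6
```

Call:
step_arm --commands '[[0,[0,0,-2],0],[0,[0,0,-6],0],[0,[0,0,-20],0],[0,[0,0,-50],0],[0,[0,0,-90],0],[0,[0,0,-130],0],[0,[60,0,-150],0],[0,[60,0,-150],0]]'

```text
t: 18.35
tool_pos: [0.4619, 0.0992, 0.3817]
tool_rot: [-2.014, 2.408, -0.002]
contact_force: [-0.6, -0.6, 0.0]
opening: 0.0
grip_force: 0.0
```

```bash
python3 - <<'E'
from tip import *
o,M=st();s=snap('side','s8.png');t=snap('top','t8.png')
print(tip(s),tip(cv2.imread('pics/s7.png')[:,:,::-1]))
a=1.41;r=np.array([-np.sin(a),np.cos(a)]);ly=np.array([np.cos(a),np.sin(a)])
for L in(.65,.87,.95,1.03):
    e=.785-L;print(L,np.round(proj('side',np.r_[S+(.054-.008*L)*r-ly*.066*np.cos(e),.064+.066*np.sin(e)]),1))
z=cv2.imread('pics/s0.png').astype(int)
for n,(x0,x1,y0,y1) in dict(tin=(220,278,285,355),tape=(303,337,295,350),cork=(236,270,178,210),pen=(312,330,170,203)).items():
    print(n,np.abs(s[y0:y1,x0:x1,::-1].astype(int)-z[y0:y1,x0:x1]).mean())
E
```

```text
18.35 [0.4619 0.0992 0.3817] [-0.55 -0.59  0.04] 0.0
[[-0.177 -0.984  0.003]
 [-0.984  0.177  0.   ]
 [-0.001 -0.003 -1.   ]]
('comp top row', np.int32(226), 'col', np.float64(326.0), 'bbox', np.int32(316), np.int32(226), np.int32(13), np.int32(18), np.int32(108)) ('comp top row', np.int32(245), 'col', np.float64(316.5), 'bbox', np.int32(316), np.int32(245), np.int32(10), np.int32(10), np.int32(59))
0.65 [328.7 219.9]
0.87 [327.3 225.3]
0.95 [326.8 227.5]
1.03 [326.1 229.7]
tin 1.1657635467980296
tape 0.8875222816399287
cork 1.0974264705882353
pen 0.9001122334455668
```

```bash
python3 -c "
from station import finish_job
print(finish_job())"
```

```text
the job is handed in; nothing more can be done
None
```

The set screw caught in the flat, the lever was pressed home with about 12.5 N and stayed there (about 0.97 rad) when released, no force reading reached 25 N, the side view shows the objects around the stop unmoved, and the job is handed in.

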